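# Open the vacuum pump box and put its filter cover away

### The job

The pump is off and its filter is due for a look: turn both captive thumbscrews on top of the vacuum pump box fully loose, then lift the filter cover off and lay it down on the rubber mat, right way up, and let go of it. Then take it again and put it away in the tray of the bench riser: end-on, slid in under the riser's deck until the whole cover lies flat on the tray behind the front lip. Leave the other things on the bench where they are.

Things in the scene. Friction and masses are not known exactly. Their poses are not given: they have to be found in the camera images.
- pump_box: vacuum pump box, fixed: off-white steel case 240 wide (its y) x 160 deep (its x) x 110 high, black toggle (off), gauge and brass hose barb on its front (-x). Origin: centre of its underside on the bench, z up. The cover lies in the middle of its top inside a flush 6 mm rim (1.5 to 2 mm play), so the cover's edges cannot be gripped there.
- cover: loose aluminium filter cover, about 0.23 kg: plate 168 long (y) x 56 wide (x) x 6 thick. Origin: centre of the plate's underside, z up; on the box 110 mm above the bench, axes as the box's. A skirt 36 (x) x 108 (y) reaches 20 mm below the plate into the box: lift straight up 25 mm or more. Set down, it stands on the skirt, origin 20 mm above the surface. Wings reach 38 mm above the origin.
- cover_handle (a point): middle of the cover's bow handle: round steel bar 12 thick, 68 long between its legs' centres, along the cover's y; bar centre 34 mm above the cover's origin (28 above the plate's top face), its top 40 above the origin. Frame as the cover's.
- cover_end_a (a point): grip point at the cover's +y end, 18 mm in from the end, mid-width, mid-thickness of the plate (3 mm above the cover's origin height). Off the box, the plate can be gripped here across its 56 mm width (the wing, 36 mm, stays inside that width). Frame as the cover's.
- cover_end_b (a point): grip point at the cover's -y end, 18 mm in from the end, mid-width, mid-thickness of the plate (3 mm above the cover's origin height). Off the box, the plate can be gripped here across its 56 mm width (the wing, 36 mm, stays inside that width). Frame as the cover's.
- screw_a (a joint): captive quarter-turn thumbscrew at the cover's +y end; it stays on the cover. Angle in rad: near 0 locked (wing along the cover's length), grows counter-clockwise seen from above, stop at 1.57 = loose (wing across). Its cross-pin under the slotted box top holds the cover down until turned past about 1.3. Dry friction about 0.06 N m, no spring: it stays where left.
- screw_b (a joint): captive quarter-turn thumbscrew at the cover's -y end; it stays on the cover. Angle in rad: near 0 locked (wing along the cover's length), grows counter-clockwise seen from above, stop at 1.57 = loose (wing across). Its cross-pin under the slotted box top holds the cover down until turned past about 1.3. Dry friction about 0.06 N m, no spring: it stays where left.
- screw_a_head (a point): point on the axis of the thumbscrew at the cover's +y end, 68 mm from the cover's middle and 24 above its top face. The steel wing is an upright plate 36 long, 10 thick, 28 high, from 4 to 32 mm above the cover's top face, over a round collar 16 wide, 4 high. Frame turns with the screw: y along the wing, x across its thickness, z up.
- screw_b_head (a point): point on the axis of the thumbscrew at the cover's -y end, 68 mm from the cover's middle and 24 above its top face. The steel wing is an upright plate 36 long, 10 thick, 28 high, from 4 to 32 mm above the cover's top face, over a round collar 16 wide, 4 high. Frame turns with the screw: y along the wing, x across its thickness, z up.
- mat: black rubber mat, fixed, 240 (its x) x 160 (its y) x 3 mm thick; origin: centre of its underside on the bench.
- riser: bench riser of sheet steel, fixed, 250 deep (x) x 240 wide (y) x 114 high. Origin: on the bench, middle of its front (robot side) edge; x points in, away from the robot, z up. Below is a tray, floor 4 mm above the bench, edged all round by a lip 4 thick, its top 16 mm above the bench; inside it measures 232 wide (y) and x = 4 to 246.
- riser_deck (a point): middle of the front edge of the riser's deck (underside 110, top 114 mm above the bench). Deck and side walls cover only x = 95 to 250 mm of the riser: the front 95 mm of the tray is open from above. The stored cover's handle lies under the deck, where no hand reaches from above, so hold the cover by its robot-side end.
- comb: bystander: blue anodized harmonica comb, 130 x 30 x 9, flat on the bench; origin under its centre.
- reed_plate: bystander: stainless reed plate, 126 x 27 x 4, lying on the riser's deck; origin under its centre.
- chrome_plate: bystander: chrome harmonica cover plate, 128 x 28 x 12, on the bench; origin under its centre.
- reed_wrench: bystander: reed wrench with black plastic handle, 160 long, 22 thick, on the bench; origin near its middle.
- harmonica: bystander: assembled harmonica, 130 x 30 x 25; origin under its centre.
- tuner: bystander: black tuner box, 105 x 65 x 22; origin under its centre.
- jar: bystander: glass jar with steel cap, 52 diameter, 55 high, standing on the riser's deck; origin under its centre.
- screwdriver: bystander: screwdriver, 170 long, on the bench; origin near its middle.
Things that resemble listed ones, but are neither listed nor needed, are in the scene too. What is meant by the cover is not blue or purple, and is the larger of those in its own colour.

How it is judged:
On the way, in this order (a step that is already met when the one before it is completed fails the run):
1. both thumbscrews turned loose (value of joint each of screw_a, screw_b above 1.3 rad), for 0.1 s.
2. the cover is off, lying flat on the mat and let go (x of cover in the frame of mat between -0.11 and 0.11 m and y of cover in the frame of mat between -0.07 and 0.07 m and z of cover in the frame of mat between 0.019 and 0.028 m and angle between cover's own z axis and vertical below 0.06 rad and contact force between the fingers and cover below 0.1 N and linear speed of cover below 0.02 m/s), for 0.2 s.
At the end, for the whole second after the job is handed in: The cover lies flat (within 3 degrees) on the riser's tray, end-on (its length within 17 degrees of the riser's depth), wholly behind the front lip (its centre 86 to 165 mm in from the riser's front edge and within 90 mm of its middle line), at rest, both thumbscrews still loose (past 1.3 rad) (all of step 1 and x of cover in the frame of riser between 0.086 and 0.165 m and y of cover in the frame of riser between -0.09 and 0.09 m and z of cover in the frame of riser between 0.02 and 0.029 m and angle between cover's own z axis and vertical below 0.06 rad and angle between the y axis of cover and the x axis of riser, either way round below 0.3 rad and linear speed of cover below 0.02 m/s); the robot touches nothing.
It fails at once if another thing on the bench is shoved more than 40 mm from its place (distance of any of comb, reed_plate, chrome_plate, reed_wrench, harmonica, tuner, jar, screwdriver from where it was at the start of the episode above 0.04 m).
It also fails if it takes over 72 s, if anything falls off the work surface, if the arm or the gripper's body presses on something with over 40 N, if the wrist force passes 120 N, or if a joint passes its speed limit or range.

### The arm

A 7-joint arm with a two-finger parallel gripper is mounted at the origin on the work surface. World frame = base frame: x ahead of the robot, y to its left, z up, the work surface at z = 0. Lengths are in m, angles in rad, forces in N, time in s.
With the tool pointing down it reaches from about 0.4 to 0.85 m from the base axis. Payload 10.4 kg.
Tool frame: the origin (TCP) lies midway between the tips of the shut fingers; the grasp point (between the pads) lies 19 mm behind it; z points along the fingers, y is the line along which they close (so a half turn about z gives the same grasp; the last joint's range is limited). The gripper opens to 87 mm and grips with 3 to 60 N. Pads are 19 mm wide; open, the fingers measure 117 mm over their backs; the gripper's body (75 mm by 190 mm) begins 51 mm behind the grasp point.
Start: joints at [1.318, 0.332, -0.065, 1.46, 0.022, 1.35, -0.088], TCP at [0.142, -0.609, 0.223] pointing down, gripper open.
Joint ranges: [-2.6, 2.6], [-0.5, 2.12], [-1.47, 1.34], [0.16, 2.42], [-1.27, 4.41], [0.06, 2.06], [-2.6, 2.6]. Speed limits (rad/s): [2.22, 2.22, 2.79, 2.79, 3.14, 3.14, 3.14].

### API

Orientations are given as a unit quaternion [x, y, z, w].
In Python, from bench import r gives the robot as it stands.
- The arm moves only by the tool carry_out, never from a script. Its argument "steps" is a list that holds one entry, the list of rows, each a list of 6 numbers: the shift along the tool's x, y, z in cm, then the turn, a rotation vector about the tool's x, y, z in rad. In form: [[[dx, dy, dz, wx, wy, wz], ...]]. A call has 1 to 20 rows; each row is the pose to reach, as a shift and turn from the pose commanded when the call began, along the tool's axes at that moment; what a row does not reach only later rows make up. A row lasts 1/12 s, in which the tool goes at most 41.7 mm and 7.16 degrees, less where a joint would pass 70% of its speed; a pose out of reach is approached as far as the arm can. A call with a gripper value outside its range is refused whole. "hand" is the closure, from -1 (fully open) to 1 (shut), set as the call begins (left out, the last holds). The fingers move at their own pace and stop on an object; "squeeze" is the grip in N (left out, the last holds). Time passes only in rows, so rows that repeat a pose let the fingers close. It gives the time, the measured TCP pose, the force, the opening and the grip force at its end, in the units of the state.
- r.read_state(): the state, without advancing time (a new reading comes with each control period).
- r.camera(name): name is "scene" or "top" or "wrist"; returns the picture (480x640x3 uint8, red, green, blue); there is no depth.
- r.camera_params(name): a dict with "fx", "fy", "cx", "cy" (pixels), "view" (4x4, takes a point from world to camera coordinates). Camera axes: x right, y up, looking along -z (the intrinsics and any distortion apply to the point x, -y, -z); pixel columns grow to the right and rows downward; lengths in m; the calibration is good to about 2 mm. A picture is of the moment at which its call begins: read the wrist's pose just before it. camera_params takes no time and is no camera call; for the wrist camera it gives the pose at the moment of the call.
- r.close_job(): hands the job in; it is judged then, once.
The state is a dict: "time": time; "joint_positions": joint angles; "joint_vel": joint speeds; "joint_torque": joint torques, N m; "ee_pos": TCP position; "eef_rot": TCP orientation; "ft_force": force on the tool from outside, world axes, zero at the start; "torque": the same for the moment, N m; "width": finger opening in m; "grip_force": force on a finger pad.
Only numpy, scipy, OpenCV 4.12 (cv2) and the standard library are available. Lean on these libraries where they do the work, as an engineer would, in place of code of your own. Each camera call takes 0.05 s, during which the arm holds its last target. There are 200 camera calls.

## Working session

There is one attempt and no reset: what is moved stays moved. The work goes in short steps, Python scripts to look and compute and a tool call to move; the robot and the scene stay as the last step left them, time stands still between calls to the robot, and variables do not carry over. Pictures are saved under pics/ and viewed, at most 12 in all, crops included, and the job is handed in when it is done.

Besides the shell and the picture viewer there is one more tool, called as name([rows], argument=value, ...), one row to a line, values as JSON. carry_out: Moves the arm, as the interface text tells. Its arguments: {"type":"object","properties":{"steps":{"type":"array","items":{"type":"array","items":{"type":"array","items":{"type":"number"}}}},"hand":{"type":"number"},"squeeze":{"type":"number"}},"required":["steps"]}

```bash
mkdir -p pics; ls; python3 - <<'E'
from bench import r
import cv2,numpy as np
for n in("top","scene"):
    im=r.camera(n); cv2.imwrite(f"pics/{n}0.png",im[:,:,::-1]); p=r.camera_params(n); print(n,p["fx"],p["fy"],p["cx"],p["cy"],{k:v for k,v in p.items() if k not in("view","fx","fy","cx","cy")});print(np.round(p["view"],4).tolist())
s=r.read_state();print(s)
E
```

```text
pics
top 563.64979670295 563.64979670295 324.5074396308926 235.62920879598877 {}
[[-0.1113, -0.9938, -0.0008, 0.0449], [0.9718, -0.109, 0.209, -0.5456], [-0.2078, 0.0225, 0.9779, -1.3392], [0.0, 0.0, 0.0, 1.0]]
scene 507.4201517181858 507.4201517181858 318.51288876696094 233.46862038449868 {}
[[0.1959, 0.9806, 0.0031, -0.0985], [-0.8252, 0.1631, 0.5408, 0.389], [0.5298, -0.1085, 0.8411, -1.8595], [0.0, 0.0, 0.0, 1.0]]
{'time': 0.1, 'joint_positions': array([ 1.31839465,  0.33280222, -0.06470065,  1.46082372,  0.02161584,
        1.34991452, -0.08851313]), 'joint_vel': array([-0.00108376, -0.00185663,  0.00085837, -0.00220038, -0.00090422,
        0.00014673, -0.00130056]), 'joint_torque': array([ 1.88812213e-03, -6.24543715e+01,  2.48628587e-02, -3.90718210e+01,
       -6.13861252e-02,  3.65134212e-02, -7.16865969e-06]), 'ee_pos': array([ 0.14228067, -0.60824388,  0.22185359]), 'eef_rot': array([ 9.93405420e-01,  1.14652868e-01, -1.07083290e-04, -6.16684740e-04]), 'ft_force': array([-0.61787207,  0.1983871 , -0.12970081]), 'torque': array([ 0.00643748, -0.00507414, -0.02616695]), 'grip_force': 0.0, 'width': 0.08675454554636122}
```

View pics/top0.png

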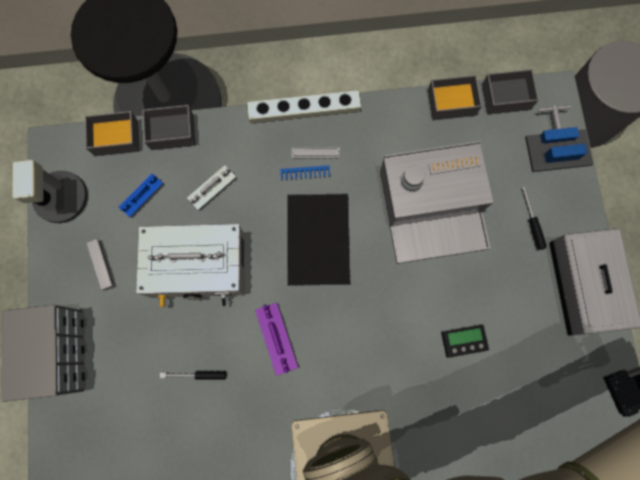

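View pics/scene0.png

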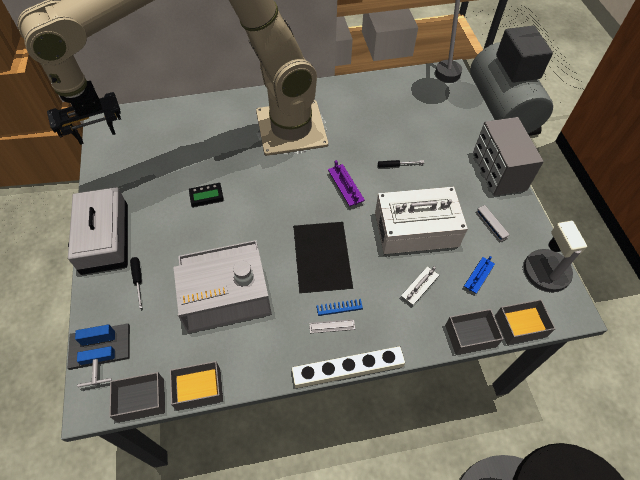

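The top view shows the pump box with its cover at about (189,258), the mat at (319,240), and the riser with its deck at (437,180) and open tray at (440,235). The cover candidates are:
- blue (142,195): excluded by colour
- purple (277,338): excluded by colour
- bare metal, loose (212,187): smaller
- bare metal on the box (189,258): larger of its colour and on the pump box, so this is the one meant

I'll confirm it in a crop and measure.

```bash
cat > h.py <<'E'
import numpy as np,cv2
from bench import r
def ray(p,uv,z):
    V=np.array(p["view"]);R=V[:3,:3];t=V[:3,3];c=-R.T@t
    uv=np.atleast_2d(uv).astype(float)
    d=np.c_[(uv[:,0]-p["cx"])/p["fx"],-(uv[:,1]-p["cy"])/p["fy"],-np.ones(len(uv))]@R
    return c+d*((z-c[2])/d[:,2])[:,None]
def proj(p,X):
    V=np.array(p["view"]);X=np.atleast_2d(X);q=X@V[:3,:3].T+V[:3,3]
    return np.c_[p["cx"]+p["fx"]*q[:,0]/-q[:,2],p["cy"]-p["fy"]*q[:,1]/-q[:,2]]
def rect(pts):
    (c,s,a)=cv2.minAreaRect((pts[:,:2]*1000).astype(np.float32)); return np.round(c,1),np.round(s,1),round(a,2)
E
python3 - <<'E'
from h import *
for n in("top","scene"):
    im=cv2.imread(f"pics/{n}0.png");p=r.camera_params(n)
    hsv=cv2.cvtColor(im,cv2.COLOR_BGR2HSV);g=im.max(2)
    def comp(m,uv):
        k,l,s,c=cv2.connectedComponentsWithStats(m.astype(np.uint8));i=l[uv[1],uv[0]]
        mm=(l==i).astype(np.uint8);c=max(cv2.findContours(mm,0,2)[0],key=cv2.contourArea);return c[:,0,:]
    mat=(305,240) if n=="top" else (322,255)
    c=comp(g<45,mat);print(n,"mat",rect(ray(p,c,.003)))
    bx=(145,238) if n=="top" else (430,235)
    if n=="top":
        for th in(170,200):
            c=comp(g>th,(160,236));print("box",rect(ray(p,c,.110)),len(c))
    print(im[(150,180,215,240,255,262),437 if n=="top" else 220])
a=cv2.imread("pics/top0.png");b=cv2.imread("pics/scene0.png")
A=cv2.resize(a[215:315,125:255],None,fx=6,fy=6,interpolation=2)[:,:780]
cv2.imwrite("pics/c1.png",A)
B=cv2.resize(a[135:275,375:500],None,fx=4,fy=4,interpolation=2);cv2.imwrite("pics/c2.png",B)
E
```

```text
top mat (array([5.531e+02, 2.000e-01]), array([154.5, 233.8]), 84.46)
box (array([519. , 313.1]), array([235.2, 157.5]), 85.16) 34
box (array([580.9,  -6. ]), array([1672.4, 1174.1]), 83.58) 4
[[124 127 131]
 [149 153 157]
 [ 81  83  86]
 [156 159 164]
 [146 149 154]
 [111 118 114]]
scene mat (array([556. ,  -0.9]), array([159.3, 239.4]), 84.59)
[[ 73  77  75]
 [131 137 136]
 [137 143 142]
 [137 143 141]
 [177 181 189]
 [179 184 192]]
```

View pics/c1.png

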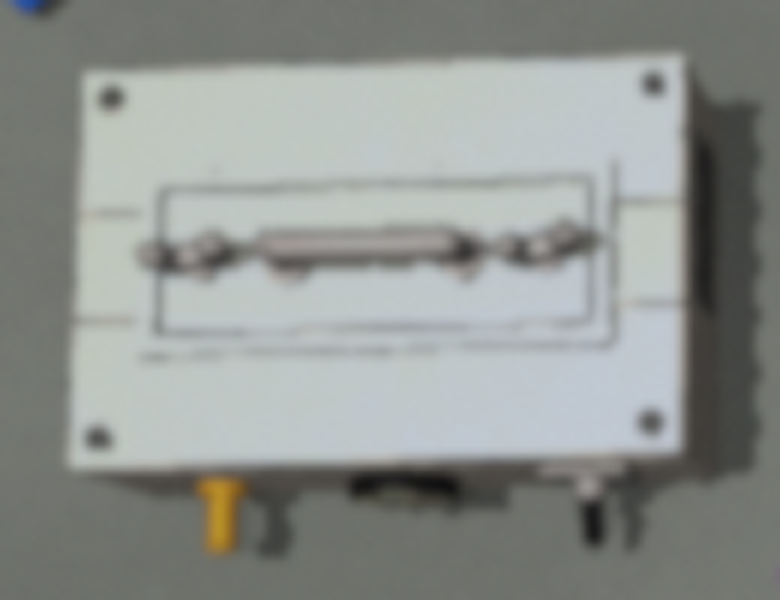

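View pics/c2.png

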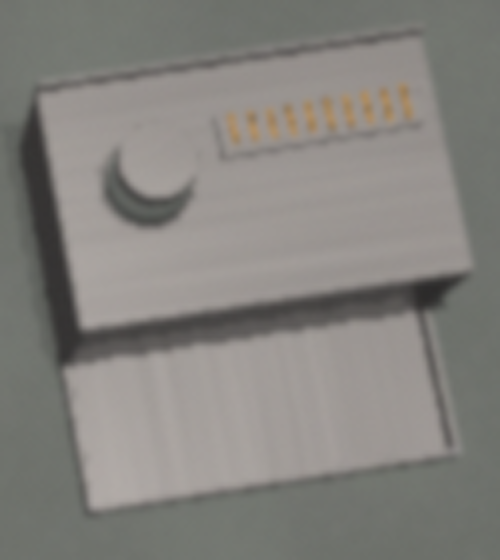

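The crop confirms the large bare-metal cover in the box rim (gap corners at crop (160,188), (592,177), (592,322), (157,333)), with wings near (190,252) and (550,242). The second crop gives the riser's deck corners (38,85), (422,32), (470,270), (85,330) and the tray's front corners (90,512), (460,452).

```bash
python3 - <<'E'
from h import *
p=r.camera_params("top")
f=lambda P,s,o:(np.array(P)+.5)/s-.5+np.array(o)
def show(n,P,z,s,o):
    X=ray(p,f(P,s,o),z)[:,:2]*1000;print(n,np.round(X,0).tolist(),"c",np.round(X.mean(0),1),"len",np.round(np.linalg.norm(X-np.roll(X,-1,0),axis=1),0),"ang",np.round(np.degrees(np.arctan2(*(np.roll(X,-1,0)-X).T[::-1])),1))
o=(125,215)
show("box",[(84,72),(686,55),(684,455),(68,468)],.11,6,o)
show("gap",[(160,188),(592,177),(592,322),(157,333)],.113,6,o)
show("screwholes",[(111,98),(653,84),(651,422),(97,438)],.11,6,o)
show("handle",[(258,245),(470,242)],.144,6,o)
show("wingA",[(150,252),(225,245)],.14,6,o)
show("wingB",[(505,250),(592,237)],.14,6,o)
o=(375,135)
show("deck",[(38,85),(422,32),(470,270),(85,330)],.114,4,o)
show("trayfront",[(90,512),(460,452)],.016,4,o)
p2=r.camera_params("scene")
# scene box-top corners
im=cv2.imread("pics/scene0.png")
cv2.imwrite("pics/c3.png",np.hstack([cv2.resize(im[175:265,365:475],None,fx=4,fy=4,interpolation=2)[:360],cv2.resize(im[235:335,165:275],(360,360),interpolation=2)]))
E
```

```text
box [[608.0, 425.0], [588.0, 185.0], [428.0, 199.0], [450.0, 438.0]] c [518.5 311.7] len [240. 160. 240. 158.] ang [-94.7 175.1  84.8  -4.7]
gap [[556.0, 396.0], [542.0, 226.0], [484.0, 230.0], [499.0, 400.0]] c [520.3 313. ] len [171.  58. 170.  58.] ang [-94.9 175.8  85.1  -3.9]
screwholes [[596.0, 414.0], [577.0, 200.0], [443.0, 211.0], [461.0, 426.0]] c [519.1 312.6] len [216. 135. 216. 136.] ang [-94.9 175.2  85.3  -4.8]
handle [[523.0, 350.0], [515.0, 269.0]] c [518.9 310. ] len [81. 81.] ang [-95.6  84.4]
wingA [[526.0, 393.0], [525.0, 364.0]] c [525.3 378.6] len [29. 29.] ang [-91.  89.]
wingB [[511.0, 257.0], [512.0, 223.0]] c [511.8 240.2] len [34. 34.] ang [-87.7  92.3]
deck [[717.0, -182.0], [725.0, -422.0], [572.0, -425.0], [561.0, -190.0]] c [ 644.  -304.6] len [240. 153. 235. 156.] ang [ -88.2 -178.8   92.7    2.7]
trayfront [[466.0, -192.0], [478.0, -431.0]] c [ 472.2 -311.2] len [239. 239.] ang [-87.1  92.9]
```

View pics/c3.png

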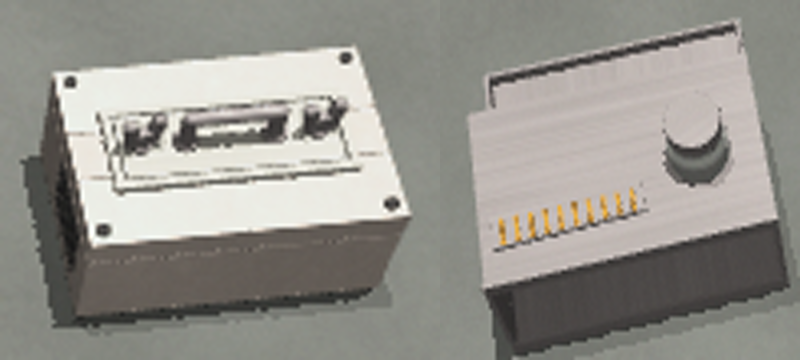

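The scene crop agrees: two wings near lock either side of the bow handle, and the riser tray opens toward the robot. Next I move to a hover over the cover.

```bash
cat >> h.py <<'E'
from scipy.spatial.transform import Rotation as Ro
def plan(*T):
    """T: (x,y,z mm, tool-y heading deg[, tool pitch: rotvec world deg]); prints rows from the present pose"""
    s=r.read_state();R0=Ro.from_quat(s["eef_rot"])
    for t in T:
        a=np.radians(t[3]);y=np.array([np.cos(a),np.sin(a),0]);z=np.array([0,0,-1.]);x=np.cross(y,z)
        R1=Ro.from_matrix(np.c_[x,y,z])
        if len(t)>4:R1=Ro.from_rotvec(t[4],degrees=True)*R1
        d=R0.inv().apply(np.array(t[:3])/1000-s["ee_pos"])*100
        print(np.round(d,2).tolist()+np.round((R0.inv()*R1).as_rotvec(),3).tolist())
    h=R0.as_matrix()
    print("t",round(s["time"],2),"at",np.round(s["ee_pos"]*1000,1),"heading",round(np.degrees(np.arctan2(h[1,1],h[0,1])),2),"tilt",np.round(h[:2,2],4),"F",np.round(s["ft_force"],1),"w",s["width"],s["grip_force"])
E
python3 - <<'E'
from h import *
plan((450,-250,300,-40),(530,0,300,-10),(519,312,300,-4.9))
E
```

```text
[38.12, -27.88, -7.78, -0.001, -0.0, -0.643]
[51.61, -50.4, -7.76, -0.001, -0.001, -1.166]
[57.64, -81.03, -7.72, -0.001, -0.001, -1.255]
t 0.1 at [ 142.3 -608.2  221.9] heading -76.83 tilt [-0.0004  0.0012] F [-0.6  0.2 -0.1] w 0.08675454554636122 0.0
```

carry_out([
  [[38.12,-27.88,-7.78,0,0,-0.64],[38.12,-27.88,-7.78,0,0,-0.64],[38.12,-27.88,-7.78,0,0,-0.64],[38.12,-27.88,-7.78,0,0,-0.64],[38.12,-27.88,-7.78,0,0,-0.64],[38.12,-27.88,-7.78,0,0,-0.64],[38.12,-27.88,-7.78,0,0,-0.64],[38.12,-27.88,-7.78,0,0,-0.64],[38.12,-27.88,-7.78,0,0,-0.64],[38.12,-27.88,-7.78,0,0,-0.64],[38.12,-27.88,-7.78,0,0,-0.64],[51.6,-50.4,-7.78,0,0,-1.17],[51.6,-50.4,-7.78,0,0,-1.17],[51.6,-50.4,-7.78,0,0,-1.17],[51.6,-50.4,-7.78,0,0,-1.17],[51.6,-50.4,-7.78,0,0,-1.17],[51.6,-50.4,-7.78,0,0,-1.17],[57.6,-81,-7.78,0,0,-1.255],[57.6,-81,-7.78,0,0,-1.255],[57.6,-81,-7.78,0,0,-1.255]],
], hand=-1, squeeze=30)

```text
time: 1.77
ee_pos: [0.5189, 0.0973, 0.2999]
eef_rot: [0.737, 0.676, -0.0, -0.0]
ft_force: [1.0, -1.1, 0.1]
width: 0.087
grip_force: 0.0
```

```bash
python3 - <<'E'
from h import *
plan((519,312,300,-4.9))
E
```

```text
[21.39, -1.83, -0.01, -0.0, 0.0, -0.0]
t 1.77 at [518.9  97.3 299.9] heading -4.91 tilt [-0.0003 -0.0001] F [ 1.  -1.1  0.1] w 0.08699586671107874 0.0
```

carry_out([
  [[21,-1.8,0,0,0,0],[21,-1.8,0,0,0,0],[21,-1.8,0,0,0,0],[21,-1.8,0,0,0,0],[21,-1.8,0,0,0,0],[21,-1.8,0,0,0,0],[21,-1.8,0,0,0,0],[21,-1.8,0,0,0,0]],
])

```text
time: 2.43
ee_pos: [0.5194, 0.3061, 0.2995]
eef_rot: [0.737, 0.676, -0.001, -0.0]
ft_force: [0.3, -0.2, -0.2]
width: 0.087
grip_force: 0.0
```

```bash
python3 - <<'E'
from h import *
s=r.read_state();p=r.camera_params("wrist");im=r.camera("wrist");cv2.imwrite("pics/w1.png",im[:,:,::-1])
import pickle;pickle.dump(p,open("w1.pkl","wb"))
y=np.array([.0854,.9963,0]);c=np.array([.5195,.3125,0])
for n,k,z in(("a",.068,.148),("b",-.068,.148),("h",0,.15)):print(n,proj(p,c+k*y+[0,0,z]).round(1))
plan((519,312,300,-4.9))
E
```

```text
a [[327.1 147.7]]
b [[327.3 289.6]]
h [[327.2 223.1]]
[0.68, -0.15, -0.02, -0.0, 0.001, -0.002]
t 2.48 at [519.9 305.1 299.8] heading -5.0 tilt [-0.0002 -0.0009] F [ 0.8 -0.1 -0.4] w 0.08719171615639111 0.0
```

View pics/w1.png

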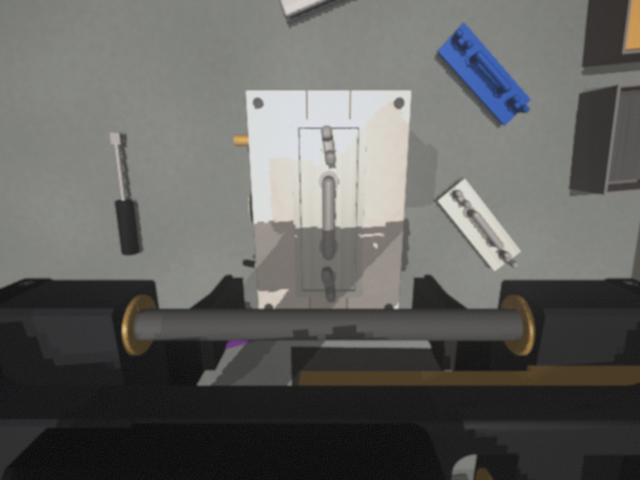

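The wrist view shows wing a from (326,127) to (331,164) and wing b from (326,267) to (331,300). Both are within 2 mm of my prediction and sit about 0.13 rad counter-clockwise, so I go to screw a.

```bash
python3 - <<'E'
from h import *
plan((526,381,200,2),(526,381,123,2))
E
```

```text
[7.63, -0.06, 9.97, -0.0, 0.001, -0.122]
[7.63, -0.06, 17.67, -0.0, 0.001, -0.122]
t 2.48 at [519.9 305.1 299.8] heading -5.0 tilt [-0.0002 -0.0009] F [ 0.8 -0.1 -0.4] w 0.08719171615639111 0.0
```

carry_out([
  [[7.63,-0.06,10,0,0,-0.12],[7.63,-0.06,10,0,0,-0.12],[7.63,-0.06,10,0,0,-0.12],[7.63,-0.06,10,0,0,-0.12],[7.63,-0.06,14,0,0,-0.12],[7.63,-0.06,16.5,0,0,-0.12],[7.63,-0.06,17.65,0,0,-0.12],[7.63,-0.06,17.65,0,0,-0.12],[7.63,-0.06,17.65,0,0,-0.12]],
], hand=0.3)

```text
time: 3.23
ee_pos: [0.5264, 0.3813, 0.1247]
eef_rot: [0.696, 0.718, 0.0, 0.0]
ft_force: [0.5, 0.0, 0.3]
width: 0.0354
grip_force: 0.0
```

```bash
python3 - <<'E'
from h import *
plan((526,381,123,2))
E
```

```text
[-0.03, -0.04, 0.17, 0.001, 0.0, -0.003]
t 3.23 at [526.4 381.3 124.7] heading 1.84 tilt [0.0008 0.    ] F [0.5 0.  0.3] w 0.03543177345302708 0.0
```

carry_out([
  [[0,0,0,0,0,0],[0,0,0,0,0,0],[0,0,0,0,0,0],[0,0,0,0,0,0],[0,0,0,0,0,0],[0,0,0,0,0,0]],
], hand=1, squeeze=25)

```text
time: 3.73
ee_pos: [0.5258, 0.3825, 0.1245]
eef_rot: [0.695, 0.719, 0.001, 0.0]
ft_force: [0.1, -1.4, 6.1]
width: 0.0097
grip_force: 25.0
```

```bash
python3 - <<'E'
from h import *
plan((526,381,123,2))
E
```

```text
[-0.15, 0.01, 0.15, 0.001, -0.0, -0.001]
t 3.73 at [525.8 382.5 124.5] heading 1.95 tilt [0.0012 0.0005] F [ 0.1 -1.4  6.1] w 0.009746671973449667 25.000481461174786
```

carry_out([
  [[-0.06,0,-0.1,0,0,-0.1],[-0.06,0,-0.1,0,0,-0.2],[-0.06,0,-0.1,0,0,-0.3],[-0.06,0,-0.1,0,0,-0.4],[-0.06,0,-0.1,0,0,-0.5],[-0.06,0,-0.1,0,0,-0.6],[-0.06,0,-0.1,0,0,-0.7],[-0.06,0,-0.1,0,0,-0.8],[-0.06,0,-0.1,0,0,-0.9],[-0.06,0,-0.1,0,0,-1.0],[-0.06,0,-0.1,0,0,-1.1],[-0.06,0,-0.1,0,0,-1.2],[-0.06,0,-0.1,0,0,-1.3],[-0.06,0,-0.1,0,0,-1.4],[-0.06,0,-0.1,0,0,-1.45],[-0.06,0,-0.1,0,0,-1.45],[-0.06,0,-0.1,0,0,-1.45]],
])

```text
time: 5.15
ee_pos: [0.5254, 0.3817, 0.1246]
eef_rot: [0.044, 0.999, 0.0, -0.0]
ft_force: [-1.3, -0.9, 2.3]
width: 0.0099
grip_force: 25.0
```

```bash
python3 - <<'E'
from h import *
plan((526,381,190,85));print(r.read_state()["torque"])
E
```

```text
[-0.07, -0.06, -6.54, -0.0, -0.0, -0.001]
t 5.15 at [525.4 381.7 124.6] heading 84.92 tilt [-0.0002  0.    ] F [-1.3 -0.9  2.3] w 0.009906804450987787 24.99947897158563
[-0.08373263  0.15290807  0.0488572 ]
```

carry_out([
  [[0,0,0,0,0,0],[0,0,0,0,0,0],[0,0,-1.5,0,0,0],[0,0,-4,0,0,0],[0,0,-5.5,0,0,0]],
], hand=0.58)

```text
time: 5.57
ee_pos: [0.5257, 0.3822, 0.1826]
eef_rot: [0.044, 0.999, 0.001, 0.001]
ft_force: [0.3, 0.7, 0.3]
width: 0.018
grip_force: 0.0
```

```bash
python3 - <<'E'
from h import *
plan((514,246.2,178,2),(514,246.2,125,2))
E
```

```text
[-0.02, -13.65, 0.44, 0.002, -0.0, 1.449]
[-0.02, -13.66, 5.74, 0.002, -0.0, 1.449]
t 5.57 at [525.7 382.2 182.6] heading 85.0 tilt [0.0013 0.0014] F [0.3 0.7 0.3] w 0.017969812505181496 0.0
```

carry_out([
  [[0,-4,0.3,0,0,0.12],[0,-8,0.3,0,0,0.24],[0,-12,0.3,0,0,0.36],[0,-13.65,0.3,0,0,0.48],[0,-13.65,0.3,0,0,0.6],[0,-13.65,0.3,0,0,0.72],[0,-13.65,0.3,0,0,0.84],[0,-13.65,0.3,0,0,0.96],[0,-13.65,0.3,0,0,1.08],[0,-13.65,0.3,0,0,1.2],[0,-13.65,0.3,0,0,1.32],[0,-13.65,0.3,0,0,1.45],[0,-13.65,0.3,0,0,1.45],[0,-13.65,0.3,0,0,1.45],[0,-13.65,3,0,0,1.45],[0,-13.65,5,0,0,1.45],[0,-13.65,5.65,0,0,1.45],[0,-13.65,5.65,0,0,1.45]],
], hand=0.2)

```text
time: 7.07
ee_pos: [0.5128, 0.2452, 0.1219]
eef_rot: [0.694, 0.72, -0.001, -0.001]
ft_force: [0.4, -0.2, -0.1]
width: 0.0349
grip_force: 0.0
```

carry_out([
  [[0,0,0,0,0,0],[0,0,0,0,0,0],[0,0,0,0,0,0],[0,0,0,0,0,0],[0,0,0,0,0,0]],
], hand=1)

```text
time: 7.48
ee_pos: [0.5141, 0.2459, 0.1239]
eef_rot: [0.695, 0.719, 0.001, 0.0]
ft_force: [0.3, -1.0, 4.3]
width: 0.0096
grip_force: 25.2
```

```bash
python3 - <<'E'
from h import *
plan((514,246.2,125,2),(514,246.2,125,85.1))
E
```

```text
[0.03, -0.01, -0.11, 0.001, -0.0, -0.001]
[0.03, -0.01, -0.11, 0.001, 0.001, -1.451]
t 7.48 at [514.1 245.9 123.9] heading 1.96 tilt [0.0014 0.0003] F [ 0.3 -1.   4.3] w 0.00962270010236091 25.168434558436275
```

carry_out([
  [[0,0,-0.1,0,0,-0.1],[0,0,-0.1,0,0,-0.2],[0,0,-0.1,0,0,-0.3],[0,0,-0.1,0,0,-0.4],[0,0,-0.1,0,0,-0.5],[0,0,-0.1,0,0,-0.6],[0,0,-0.1,0,0,-0.7],[0,0,-0.1,0,0,-0.8],[0,0,-0.1,0,0,-0.9],[0,0,-0.1,0,0,-1.0],[0,0,-0.1,0,0,-1.1],[0,0,-0.1,0,0,-1.2],[0,0,-0.1,0,0,-1.3],[0,0,-0.1,0,0,-1.4],[0,0,-0.1,0,0,-1.45],[0,0,-0.1,0,0,-1.45],[0,0,-0.1,0,0,-1.45]],
])

```text
time: 8.9
ee_pos: [0.5136, 0.2456, 0.1241]
eef_rot: [0.044, 0.999, -0.0, -0.0]
ft_force: [-0.3, -0.6, -1.2]
width: 0.0103
grip_force: 25.0
```

carry_out([
  [[0,0,0,0,0,0],[0,0,0,0,0,0],[0,0,-1.5,0,0,0],[0,0,-4,0,0,0],[0,0,-5.5,0,0,0]],
], hand=0.58)

```text
time: 9.32
ee_pos: [0.5139, 0.2464, 0.1821]
eef_rot: [0.043, 0.999, 0.001, 0.001]
ft_force: [1.4, 1.0, -0.1]
width: 0.0179
grip_force: 0.0
```

```bash
python3 - <<'E'
from h import *
plan((519.8,313.9,179,-4.9),(519.8,313.9,125,-4.9))
E
```

```text
[-0.0, 6.78, 0.31, 0.002, 0.0, 1.569]
[0.0, 6.77, 5.71, 0.002, 0.0, 1.569]
t 9.32 at [513.9 246.4 182.1] heading 85.02 tilt [0.0015 0.001 ] F [ 1.4  1.  -0.1] w 0.017916881822461758 0.0
```

carry_out([
  [[0,4,0,0,0,0.12],[0,6.77,0,0,0,0.24],[0,6.77,0,0,0,0.36],[0,6.77,0,0,0,0.48],[0,6.77,0,0,0,0.6],[0,6.77,0,0,0,0.72],[0,6.77,0,0,0,0.84],[0,6.77,0,0,0,0.96],[0,6.77,0,0,0,1.08],[0,6.77,0,0,0,1.2],[0,6.77,0,0,0,1.32],[0,6.77,0,0,0,1.44],[0,6.77,0,0,0,1.57],[0,6.77,0,0,0,1.57],[0,6.77,1,0,0,1.57],[0,6.77,3.5,0,0,1.57],[0,6.77,5.2,0,0,1.57],[0,6.77,5.6,0,0,1.57],[0,6.77,5.6,0,0,1.57]],
], hand=0.2)

```text
time: 10.9
ee_pos: [0.5188, 0.3126, 0.1218]
eef_rot: [0.736, 0.677, -0.001, -0.0]
ft_force: [1.0, -0.3, 0.6]
width: 0.0347
grip_force: 0.0
```

carry_out([
  [[0,0,0,0,0,0],[0,0,0,0,0,0],[0,0,0,0,0,0],[0,0,0,0,0,0],[0,0,0,0,0,0],[0,0,0,0,0,0]],
], hand=1, squeeze=50)

```text
time: 11.4
ee_pos: [0.5197, 0.3134, 0.1237]
eef_rot: [0.737, 0.676, 0.0, 0.0]
ft_force: [-1.1, -0.5, 4.8]
width: 0.0103
grip_force: 50.0
```

```bash
python3 - <<'E'
from h import *
plan((519.8,313.9,125,-4.9))
E
```

```text
[0.06, 0.01, -0.13, 0.001, -0.0, -0.0]
t 11.4 at [519.7 313.4 123.7] heading -4.91 tilt [0.0008 0.0003] F [-1.1 -0.5  4.8] w 0.010313849428126106 50.0374174118042
```

carry_out([
  [[0,0,-0.3,0,0,0],[0,0,-0.8,0,0,0],[0,0,-1.5,0,0,0],[0,0,-2.3,0,0,0],[0,0,-3.2,0,0,0],[0,0,-4.2,0,0,0],[0,0,-5.5,0,0,0],[0,0,-7,0,0,0],[0,0,-7,0,0,0],[0,0,-7,0,0,0]],
])

```text
time: 12.23
ee_pos: [0.5199, 0.3135, 0.1942]
eef_rot: [0.737, 0.676, 0.001, 0.0]
ft_force: [0.6, 0.0, -3.0]
width: 0.0104
grip_force: 50.0
```

```bash
python3 - <<'E'
from h import *
cv2.imwrite("pics/s2.png",cv2.resize(r.camera("scene")[130:290,250:490,::-1],None,fx=3,fy=3))
plan((554,60,194,84),(554,-0.5,120,94),(554,-.5,45,94))
E
```

```text
[-24.91, 5.61, -0.08, 0.0, 0.0, -1.552]
[-30.94, 6.13, 7.32, 0.0, 0.0, -1.727]
[-30.94, 6.12, 14.82, 0.0, 0.0, -1.727]
t 12.28 at [519.5 313.  193.1] heading -4.93 tilt [ 0.0004 -0.0001] F [-0.7  0.2 -4.1] w 0.010408604913312853 50.00052094459534
```

View pics/s2.png

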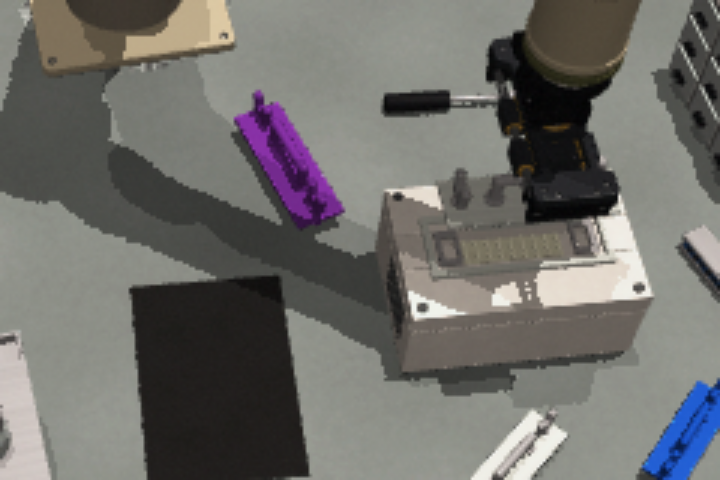

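The cover is out of the box and level in the gripper, and the well in the box top shows its two empty slots. Next is the mat, turned so the cover's length lines up with the riser's depth.

```bash
python3 - <<'E'
from h import *
plan((554,0,193,-87.2),(554,-0,60,-87.2),(554,0,38,-87.2))
E
```

```text
[-30.89, 6.12, 0.02, 0.0, -0.0, 1.436]
[-30.89, 6.12, 13.32, 0.0, -0.0, 1.436]
[-30.89, 6.12, 15.52, 0.0, -0.0, 1.436]
t 12.28 at [519.5 313.  193.1] heading -4.93 tilt [ 0.0004 -0.0001] F [-0.7  0.2 -4.1] w 0.010408604913312853 50.00052094459534
```

carry_out([
  [[-1,0.2,0,0,0,0.05],[-3,0.6,0,0,0,0.15],[-6,1.2,0,0,0,0.25],[-9,1.8,0,0,0,0.35],[-12,2.4,0,0,0,0.45],[-15,3,0,0,0,0.55],[-18,3.6,0,0,0,0.65],[-21,4.2,0,0,0,0.76],[-24,4.8,0,0,0,0.87],[-26.5,5.3,0,0,0,0.98],[-28.5,5.7,0,0,0,1.09],[-30,6,1,0,0,1.2],[-30.9,6.12,3,0,0,1.3],[-30.9,6.12,5,0,0,1.38],[-30.9,6.12,7.5,0,0,1.436],[-30.9,6.12,10,0,0,1.436],[-30.9,6.12,12,0,0,1.436],[-30.9,6.12,13,0,0,1.436],[-30.9,6.12,13.3,0,0,1.436],[-30.9,6.12,13.3,0,0,1.436]],
])

```text
time: 13.95
ee_pos: [0.5535, 0.0001, 0.0596]
eef_rot: [1.0, 0.024, -0.001, -0.0]
ft_force: [0.0, -0.4, -2.3]
width: 0.0104
grip_force: 50.0
```

```bash
python3 - <<'E'
from h import *
plan((554,0,60,-87.2),(554,0,38,-87.2))
E
```

```text
[0.05, 0.01, -0.04, -0.0, 0.001, 0.0]
[0.05, 0.01, 2.16, -0.0, 0.001, 0.0]
t 13.95 at [5.535e+02 1.000e-01 5.960e+01] heading -87.19 tilt [-0.0013  0.0002] F [ 0.  -0.4 -2.3] w 0.010373119069993907 50.00137723982334
```

carry_out([
  [[0,0,0.6,0,0,0],[0,0,1.2,0,0,0],[0,0,1.7,0,0,0],[0,0,2,0,0,0],[0,0,2.2,0,0,0],[0,0,2.3,0,0,0],[0,0,2.3,0,0,0],[0,0,2.3,0,0,0]],
])

```text
time: 14.62
ee_pos: [0.5541, 0.0, 0.0373]
eef_rot: [1.0, 0.024, 0.0, 0.0]
ft_force: [0.7, -0.3, -2.6]
width: 0.0102
grip_force: 50.0
```

carry_out([
  [[0,0,0,0,0,0],[0,0,0,0,0,0],[0,0,0,0,0,0],[0,0,0,0,0,0],[0,0,-2,0,0,0],[0,0,-5,0,0,0],[0,0,-9,0,0,0],[0,0,-12,0,0,0],[0,0,-15,0,0,0],[0,0,-18,0,0,0]],
], hand=0.3)

```text
time: 15.45
ee_pos: [0.5538, 0.0001, 0.2191]
eef_rot: [1.0, 0.024, 0.0, 0.0]
ft_force: [1.0, -0.4, 0.4]
width: 0.0304
grip_force: 0.0
```

```bash
python3 - <<'E'
from h import *
plan((487.6,-2,80,-87.2),(487.6,-2,10,-87.2))
p=r.camera_params("wrist");im=r.camera("wrist")[:,:,::-1];cv2.imwrite("pics/w2.png",im)
import pickle;pickle.dump(p,open("w2.pkl","wb"))
E
```

```text
[-6.64, -0.12, 13.9, 0.0, -0.001, 0.0]
[-6.64, -0.12, 20.9, 0.0, -0.001, 0.0]
t 15.45 at [5.538e+02 1.000e-01 2.191e+02] heading -87.19 tilt [ 0.0009 -0.0003] F [ 1.  -0.4  0.4] w 0.03040592748986518 0.0
```

View pics/w2.png

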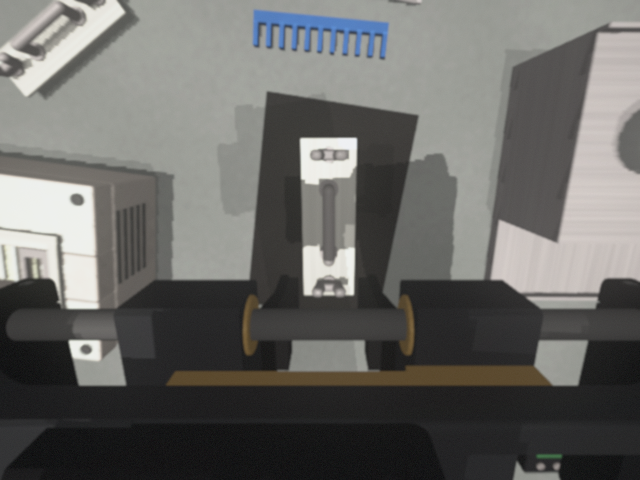

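The cover stands flat on the mat with both wings across; its plate corners are at about (300,138), (357,138), (357,296) and (302,296).

```bash
python3 - <<'E'
from h import *
import pickle;p=pickle.load(open("w2.pkl","rb"))
X=ray(p,[(300.5,138),(357,138),(357,296),(302,296)],.029);print((X*1000).round(1)[:,:2],X.mean(0))
X=ray(p,[(329,190),(329,255)],.063);print((X*1000).round(1)[:,:2])
p=r.camera_params("top");im=r.camera("top")[:,:,::-1];hsv=cv2.cvtColor(np.ascontiguousarray(im),cv2.COLOR_BGR2GRAY)
E
```

```text
[[636.7  31.7]
 [639.4 -24.3]
 [470.1 -36.2]
 [467.1  25.5]] [ 0.55332242 -0.000832    0.029     ]
[[590.6   1.3]
 [527.3  -1.8]]
```

carry_out([
  [[-3,-0.1,4,0,0,0],[-6,-0.1,8,0,0,0],[-6.58,-0.01,11,0,0,0],[-6.58,-0.01,14,0,0,0],[-6.58,-0.01,17,0,0,0],[-6.58,-0.01,19.5,0,0,0],[-6.58,-0.01,20.6,0,0,0],[-6.58,-0.01,20.95,0,0,0],[-6.58,-0.01,21,0,0,0],[-6.58,-0.01,21,0,0,0]],
], hand=-1)

```text
time: 16.38
ee_pos: [0.4891, -0.003, 0.0082]
eef_rot: [1.0, 0.024, 0.001, 0.0]
ft_force: [-0.8, 0.6, 0.6]
width: 0.0847
grip_force: 0.0
```

```bash
python3 - <<'E'
from h import *
plan((488.1,-3.2,8.5,-87.2))
E
```

```text
[-0.11, 0.02, -0.03, 0.0, -0.002, 0.0]
t 16.38 at [489.1  -3.    8.2] heading -87.2 tilt [ 0.0016 -0.    ] F [-0.8  0.6  0.6] w 0.08468620300024601 0.0
```

carry_out([
  [[0,0,0,0,0,0],[0,0,0,0,0,0],[0,0,0,0,0,0],[0,0,0,0,0,0],[0,0,0,0,0,0],[0,0,0,0,0,0]],
], hand=1, squeeze=60)

```text
time: 16.88
ee_pos: [0.4883, -0.0032, 0.0073]
eef_rot: [1.0, 0.024, 0.0, 0.0]
ft_force: [0.3, -1.3, 1.7]
width: 0.0555
grip_force: 59.6
```

```bash
python3 - <<'E'
from h import *
plan((488.1,-3.2,8.5,-87.2))
E
```

```text
[-0.02, -0.0, -0.12, 0.0, -0.0, -0.0]
t 16.88 at [488.3  -3.2   7.3] heading -87.2 tilt [ 0.0002 -0.0003] F [ 0.3 -1.3  1.7] w 0.055494813602076795 59.56561356782913
```

carry_out([
  [[0,0,-0.3,0,0,0],[0,0,-0.8,0,0,0],[0,0,-1.5,0,0,0],[0,0,-2.5,0,0,0],[0,0,-3.5,0,0,0],[0,0,-4.5,0,0,0],[0,0,-5.5,0,0,0],[0,0,-6.5,0,0,0],[0,0,-7,0,0,0],[0,0,-7,0,0,0]],
])

```text
time: 17.72
ee_pos: [0.4891, -0.0032, 0.0786]
eef_rot: [1.0, 0.024, 0.001, 0.0]
ft_force: [0.2, -0.1, -2.7]
width: 0.0546
grip_force: 60.0
```

```bash
python3 - <<'E'
from h import *
p=r.camera_params("top");print("tuner",ray(p,[(442,330),(484,324),(489,351),(447,357)],.015).round(3)[:,:2].tolist())
cv2.imwrite("pics/s3.png",cv2.resize(r.camera("scene")[100:320,170:440,::-1],None,fx=2.7,fy=2.7))
X=np.array([407,-315,60]);plan((407,-315,77,-87.2),(407,-315,30,-87.2))
E
```

```text
tuner [[0.287, -0.279], [0.29, -0.384], [0.224, -0.385], [0.222, -0.281]]
[-9.67, 30.74, 0.07, 0.0, -0.001, -0.0]
[-9.67, 30.74, 4.77, 0.0, -0.001, -0.0]
t 17.77 at [488.6  -3.2  77.7] heading -87.21 tilt [ 0.0012 -0.0004] F [ 0.7 -0.1 -2.1] w 0.05499211644534798 59.99969009310007
```

View pics/s3.png

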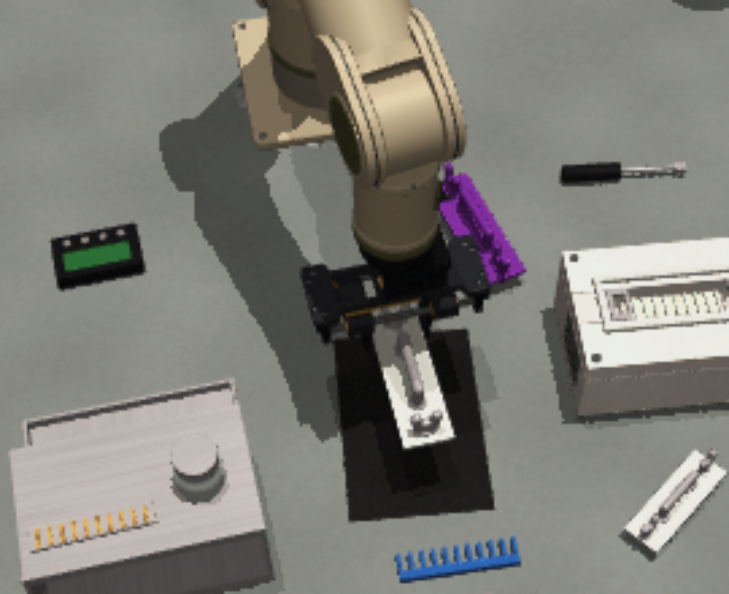

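The cover is held by its near end and seems only slightly off level; its far edge is at crop (403,447)–(455,436). Next I work out the droop from that edge.

```bash
python3 - <<'E'
from h import *
p=r.camera_params("scene")
for d in(0,3,6,10):
    a=np.radians(d);L=.150
    c=np.array([.4886,-.0032,.0997])+L*np.cos(a)*np.array([.9988,.049,0])-[0,0,L*np.sin(a)]
    w=.028*np.array([-.049,.9988,0]);print(d,((proj(p,[c-w,c+w])-[170,100])*2.7).round(1).tolist())
E
```

```text
0 [[404.6, 445.3], [456.2, 434.0]]
3 [[404.5, 448.8], [455.9, 437.5]]
6 [[404.3, 451.9], [455.4, 440.7]]
10 [[403.9, 455.4], [454.7, 444.3]]
```

Droop is about 1.5°, so it is nearly level. I move back in front of the riser first, then across, and only then down.

carry_out([
  [[-1,1,0,0,0,0],[-2.5,2.5,0,0,0,0],[-4.5,4.5,0,0,0,0],[-6.5,6.8,0,0,0,0],[-8.6,9.3,0,0,0,0],[-9,12,0,0,0,0],[-9.67,15,0,0,0,0],[-9.67,18,0,0,0,0],[-9.67,21,0,0,0,0],[-9.67,24,0,0,0,0],[-9.67,26.5,0,0,0,0],[-9.67,28.5,0,0,0,0],[-9.67,29.8,0,0,0,0],[-9.67,30.5,0,0,0,0],[-9.67,30.74,0,0,0,0],[-9.67,30.74,0,0,0,0],[-9.67,30.74,1.5,0,0,0],[-9.67,30.74,3,0,0,0],[-9.67,30.74,4.2,0,0,0],[-9.67,30.74,4.2,0,0,0]],
])

```text
time: 19.43
ee_pos: [0.4054, -0.3128, 0.0328]
eef_rot: [1.0, 0.025, -0.001, -0.001]
ft_force: [-1.9, 1.0, -2.0]
width: 0.0552
grip_force: 60.0
```

```bash
python3 - <<'E'
from h import *
cv2.imwrite("pics/s4.png",np.vstack([cv2.resize(r.camera("scene")[130:320,150:370,::-1],(600,300)),cv2.resize(r.camera("top")[170:350,370:520,::-1],(600,300))][:1]))
p=r.camera_params("top");cv2.imwrite("pics/t4.png",cv2.resize(r.camera("top")[125:345,360:520,::-1],None,fx=2.7,fy=2.7))
plan((508,-309.7,35,-87.2),(508,-309.7,8,-87.2))
E
```

```text
[10.11, 0.01, 0.07, 0.0, -0.0, 0.001]
[10.11, 0.01, 2.77, 0.0, -0.0, 0.001]
t 19.58 at [ 407.  -314.6   35.7] heading -87.17 tilt [ 0.0005 -0.0002] F [-0.   0.4 -3.1] w 0.05474177821503343 59.99973686411977
```

View pics/t4.png

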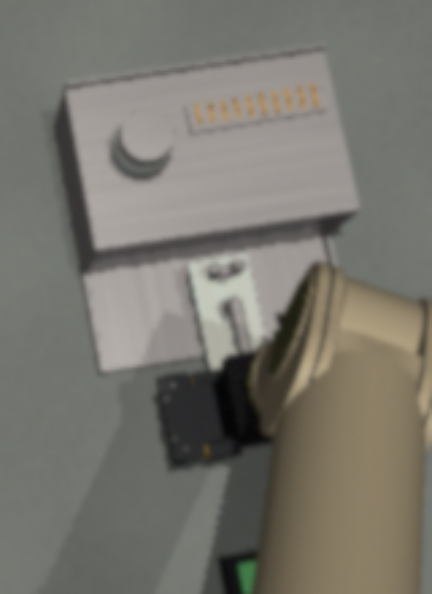

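The cover's far end is over the open tray, short of the deck, and lined up with it. Next I slide it in and lower it.

carry_out([
  [[0.6,0,0,0,0,0],[1.6,0,0,0,0,0],[3,0,0,0,0,0],[4.6,0,0,0,0,0],[6.2,0,0,0,0,0],[7.8,0,0,0,0,0],[9,0,0,0,0,0],[9.8,0,0,0,0,0],[10.1,0,0,0,0,0],[10.1,0,0,0,0,0],[10.1,0,0,0,0,0],[10.1,0,0.8,0,0,0],[10.1,0,1.6,0,0,0],[10.1,0,2.1,0,0,0],[10.1,0,2.4,0,0,0],[10.1,0,2.6,0,0,0],[10.1,0,2.7,0,0,0],[10.1,0,2.75,0,0,0],[10.1,0,2.75,0,0,0],[10.1,0,2.75,0,0,0]],
])

```text
time: 21.25
ee_pos: [0.5073, -0.3101, 0.0083]
eef_rot: [1.0, 0.024, -0.0, 0.0]
ft_force: [-4.8, 1.7, 5.8]
width: 0.0548
grip_force: 64.7
```

```bash
python3 - <<'E'
from h import *
plan((508,-309.7,8.3,-87.2))
E
```

```text
[0.07, -0.03, 0.0, 0.0, 0.0, -0.0]
t 21.25 at [ 507.3 -310.1    8.3] heading -87.21 tilt [-0.0003 -0.0004] F [-4.8  1.7  5.8] w 0.05477241462123532 64.69114825129509
```

carry_out([
  [[0,0,0,0,0,0],[0,0,0,0,0,0],[0,0,0,0,0,0],[0,0,0,0,0,0],[0,0,0,0,0,0],[0,0,-1,0,0,0],[0,0,-3,0,0,0],[-0.5,0,-6,0,0,0],[-1,0,-10,0,0,0],[-3,0,-14,0,0,0],[-6,0,-18,0,0,0],[-9,0,-21,0,0,0],[-9,-4,-21,0,0,0],[-9,-8,-21,0,0,0],[-9,-12,-21,0,0,0],[-9,-16,-21,0,0,0],[-9,-20,-21,0,0,0],[-9,-24,-21,0,0,0],[-9,-24,-21,0,0,0],[-9,-24,-21,0,0,0]],
], hand=-1)

```text
time: 22.92
ee_pos: [0.406, -0.0727, 0.2186]
eef_rot: [1.0, 0.027, 0.001, 0.001]
ft_force: [0.7, -0.6, 0.1]
width: 0.0868
grip_force: 0.0
```

```bash
python3 - <<'E'
from h import *
a=r.camera("top")[:,:,::-1];p=r.camera_params("top");print((proj(p,[[.472,-.3115,.03],[.488,-.3107,.03]])-[380,170])*5)
cv2.imwrite("pics/t5.png",cv2.resize(a[170:280,380:510],None,fx=5,fy=5,interpolation=2))
plan((400,-70,200,-87))
E
```

```text
[[323.9146206  421.02947611]
 [317.39332342 390.08795009]]
[-0.58, -0.46, 1.84, 0.001, -0.001, -0.002]
t 22.97 at [406.  -74.3 218.4] heading -87.11 tilt [ 0.001  -0.0014] F [ 0.  -0.   0.5] w 0.08739421090181321 0.0
```

View pics/t5.png

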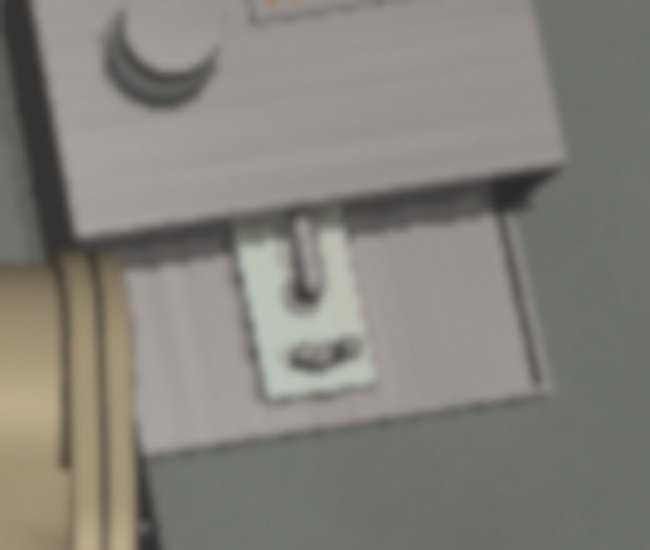

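The cover lies in the tray. Its front end is at crop (320,395), about 14 mm in from the riser's front edge, so its centre is about 98 mm in. The visible wing is still across and the arm is clear.

```bash
python3 -c "
from bench import r
print(r.close_job())"
```

```text
the job is handed in; nothing more can be done
None
```

I loosened both thumbscrews, laid the cover on the mat and let go of it, then put it away flat and end-on in the riser tray; the job was handed in at about 23 s, with no verdict returned.

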